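# Fit the adjustable wrench to the lock nut and tighten it

### The arm

A 7-joint arm with a two-finger parallel gripper is mounted at the origin on a cart in front of the work surface, level with it; the furniture and walls round the work are solid. World frame = base frame: x ahead of the robot, y to its left, z up, the work surface at z = 0. Lengths are in m, angles in rad, forces in N, time in s.
With the tool pointing down it reaches from about 0.425 to 0.925 m from the base axis. Payload 6.8 kg.
Tool frame: the origin (TCP) lies midway between the tips of the shut fingers; the grasp point (between the pads) lies 19 mm behind it; z points along the fingers, y is the line along which they close (so a half turn about z gives the same grasp; the last joint's range is limited). The gripper opens to 85 mm and grips with 20 to 120 N. Pads are 22 mm wide; open, the fingers measure 114 mm over their backs; the gripper's body (76 mm by 85 mm) begins 54 mm behind the grasp point. The pads swing forward as they close: fully open they stand 13 mm farther back than shut.
Start: joints at [-1.332, 0.477, 0.022, 1.555, -0.011, 1.109, -0.083], TCP at [0.229, 0.635, 0.201] pointing down, gripper open.
Joint ranges: [-2.96, 2.96], [-0.34, 2.1], [-1.41, 1.46], [0.24, 2.44], [-1.37, 4.51], [0.17, 1.92], [-2.96, 2.96]. Speed limits (rad/s): [2.39, 2.39, 3.14, 3.14, 3.14, 3.14, 3.14].

### API

Orientations are given as a rotation vector (axis times angle).
In Python, from station import bot gives the robot as it stands.
- The arm moves only by the tool servo_tool, never from a script. Its argument "rows" is a list of rows, each a list of 2 entries, a list of its own where there are three numbers: the shift along the tool's x, y, z in cm, then the turn, a rotation vector about the tool's x, y, z in degrees. A call has exactly 8 rows; each row is the pose to reach, as a shift and turn from the pose commanded when the call began, along the tool's axes at that moment; what a row does not reach only later rows make up. A row lasts 1/12 s, in which the tool goes at most 41.7 mm and 7.16 degrees, less where a joint would pass 70% of its speed; a pose out of reach is approached as far as the arm can. A call with a gripper value outside its range is refused whole. "grip" is the gripper command: -1 is shut, 1 is fully open, values between are in proportion, set as the call begins (left out, the last holds). The fingers move at their own pace and stop on an object; "grip_force" is the grip in N (left out, the last holds). Time passes only in rows, so rows that repeat a pose let the fingers close, or fill a call up. It gives the time, the measured TCP pose, the force, the opening and the grip force at its end, in the units of the state.
- bot.get_obs(): the state, without advancing time (a new reading comes with each control period).
- bot.camera(name): name is "scene" or "top" or "wrist"; returns (picture, depth): 480x640x3 uint8, red, green, blue; 480x640 float32, m along the optical axis (not along the pixel's ray), 0 where there is no reading.
- bot.calibration(name): a dict with "camera_matrix" (3x3 intrinsics, pixels), "extrinsics" (4x4, takes a point from world to camera coordinates). Camera axes: x right, y down, z forward; pixel columns grow to the right and rows downward; lengths in m; the calibration is good to about 2 mm. The wrist camera is an equidistant fisheye: a pixel r from the principal point sees the ray r / f radians off the axis. A picture is of the moment at which its call begins: read the wrist's pose just before it. calibration takes no time and is no camera call; for the wrist camera it gives the pose at the moment of the call.
- bot.job_done(): hands the job in; it is judged then, once.
The state is a dict: "t": time; "joints": joint angles; "qd": joint speeds; "effort": joint torques, N m; "ee_pos": TCP position; "eef_rot": TCP orientation; "force": force on the tool from outside, world axes, zero at the start; "moment": the same for the moment, N m; "finger_gap": finger opening in m; "gripper_force": force on a finger pad.
Only numpy, scipy, OpenCV 4.12 (cv2) and the standard library are available. Lean on these libraries where they do the work, as an engineer would, in place of code of your own. Each camera call takes 0.05 s, during which the arm holds its last target. There are 200 camera calls.

### The job

The brass lock nut of the pipe fitting on the worktop is only finger-tight, and the adjustable wrench that lies round it is set too wide. Without lifting the wrench, roll its worm wheel until the jaws just fit the nut with no slack, then push the handle to tighten the nut clockwise (seen from above) by an eighth of a turn, 45 degrees. Leave the wrench lying flat round the nut, keep your fingers off the nut and stub, and leave the cup, jar and other things alone.

Things in the scene. Friction and masses are not known exactly. Their poses are not given: they have to be found in the camera images.
- fitting: brass pipe fitting fixed upright in the worktop: a threaded stub 18 mm in diameter and 33 mm high. Origin on the stub's axis at worktop level, z up; it does not turn. It stands at a different place and yaw each time.
- lock_nut (a joint): hexagonal brass nut on the stub, 36 mm across flats, 41.6 across corners, top 18 mm above the worktop. Value: rad turned clockwise seen from above (0 at the start; an eighth of a turn is 0.785). Stiff, about 0.35 N m; stays where it is left; no stop at an eighth of a turn. With the wrench's handle to the robot's right, clockwise means pushing the handle towards the robot.
- wrench: steel adjustable wrench, 0.46 kg, lying loose and flat, jaws round the nut. Origin at worktop level at the centre of a 36 mm nut in the jaws, at first within 3 mm of the stub's axis. x: from handle to jaw opening; y: from fixed jaw (inner face y = -18 mm) to moving jaw. Head 15 mm thick, 60 wide, x = -75 to +17 mm; handle 26 wide, 14 thick, along the x axis to x = -196 mm, to the robot's right.
- wrench_jaw (a joint): gap between the two jaws in m: 0.040 to 0.044 at the start, 0.036 when they touch both flats of the nut (a little less when squeezed; up to 0.037 counts as fitting). Moved by the worm alone; pushing on the jaw does not move it.
- worm_top (a point): top of the worm, 21 mm above the worktop, 6 above the head: a knurled roller 20 mm in diameter and 20 long at x = -50, y = +4 mm of the wrench, axis along its y. Dragging its top towards the nut (wrench +x) closes the jaws, the other way opens them: 0.8 mm of gap per 10 mm dragged. Takes 2.5 N at the rim: press a fingertip on it with about 8 N. Stays where left; stalls when the jaws are tight.
- handle_mid (a point): point on the wrench handle's centre line 140 mm from the nut's centre, 7 mm above the worktop: a good place to push its side (about 5 N).
- spice_jar: glass spice jar with a red cap, 45 mm in diameter, 106 mm high, behind the nut; origin under its centre. A bystander.
- cup: green cup, 62 x 88 x 50 mm, at the front edge to the left of the nut; origin under its centre. A bystander.
- candle: small candle in a round metal dish, 38 mm in diameter, 15 mm high, to the right of the handle; origin under its centre. A bystander.
- tub: white plastic tub, 107 x 137 x 52 mm, to the right; origin under its centre. A bystander.
- mug: tall two-tone mug with a handle, 78 x 116 x 101 mm, at the front right; origin under its centre. A bystander.

How it is judged:
On the way, in this order (a step that is already met when the one before it is completed fails the run):
1. the jaws just fit: gap at most 37 mm, with the nut not yet turned more than 9 degrees (value of joint wrench_jaw below 0.037 m and value of joint lock_nut below 0.16 rad), for 0.2 s.
2. the nut is turned clockwise by at least 34 degrees with the wrench (value of joint lock_nut above 0.6 rad), for 0.1 s.
At the end, for the whole second after the job is handed in: The nut has been turned clockwise by an eighth of a turn (45 degrees, between 34 and 55), the jaws still fit it (gap at most 37.5 mm), and the wrench lies flat (within 3 degrees) and at rest round the nut, centred on it within 8 mm (value of joint lock_nut between 0.6 and 0.97 rad and value of joint wrench_jaw below 0.0375 m and horizontal distance between wrench and fitting below 0.008 m and angle between wrench's own z axis and vertical below 0.06 rad and height (world z) of wrench below 0.006 m and linear speed of wrench below 0.02 m/s); the robot touches nothing.
It fails at once if the nut is turned more than 9 degrees with the jaws still loose (gap over 37.5 mm) (value of joint lock_nut above 0.16 rad and value of joint wrench_jaw above 0.0375 m).
It fails at once if the nut is overtightened, past 69 degrees (value of joint lock_nut above 1.2 rad).
It fails at once if the fingers push on the nut or its stub (over 5 N) (contact force between the fingers and fitting above 5 N).
It fails at once if the wrench is lifted more than 15 mm (height (world z) of wrench above 0.015 m).
It fails at once if a bystander is moved more than 30 mm (distance of any of spice_jar, cup, candle, tub, mug from where it was at the start of the episode above 0.03 m).
It also fails if it takes over 72 s, if anything falls off the work surface, if the arm or the gripper's body presses on something with over 40 N, if the wrist force passes 120 N, or if a joint passes its speed limit or range.

## Working session

There is one attempt and no reset: what is moved stays moved. The work goes in short steps, Python scripts to look and compute and a tool call to move; the robot and the scene stay as the last step left them, time stands still between calls to the robot, and variables do not carry over. Pictures are saved under pics/ and viewed, at most 10 in all, crops included, and the job is handed in when it is done.

Besides the shell and the picture viewer there is one more tool, called in YAML: its name, and indented under it one key for each argument. servo_tool: Moves the arm, as the interface text tells. Its arguments: {"type":"object","properties":{"rows":{"type":"array"},"grip":{"type":"number"},"grip_force":{"type":"number"}},"required":["rows"]}

```bash
mkdir -p pics
python3 - <<'E'
from station import bot
import cv2,numpy as np
for n in("top","scene"):
    p,d=bot.camera(n); cv2.imwrite(f"pics/{n}0.png",p[:,:,::-1]); np.save(f"pics/{n}0.npy",d)
    c=bot.calibration(n); print(np.round(c["camera_matrix"],1).tolist(),np.round(c["extrinsics"],3).tolist())
o=bot.get_obs();print(o)
E
```

```text
[[518.3, 0.0, 316.7], [0.0, 518.3, 244.7], [0.0, 0.0, 1.0]] [[-0.029, -1.0, 0.007, -0.16], [-0.993, 0.028, -0.114, 0.54], [0.114, -0.011, -0.993, 1.069], [0.0, 0.0, 0.0, 1.0]]
[[601.7, 0.0, 319.4], [0.0, 601.7, 244.4], [0.0, 0.0, 1.0]] [[0.453, -0.892, -0.005, -0.402], [-0.518, -0.259, -0.815, 0.276], [0.726, 0.371, -0.579, 1.016], [0.0, 0.0, 0.0, 1.0]]
{'t': 0.1, 'joints': array([-1.33209876,  0.47770582,  0.0223504 ,  1.55636948, -0.01153647,
        1.10932385, -0.08308036]), 'qd': array([-0.00017581, -0.00251943,  0.00025457, -0.00214032,  0.00047296,
       -0.00142007,  0.00038189]), 'effort': array([ 4.04861552e-03, -5.97750092e+01,  1.61323719e+00, -2.81953758e+01,
        1.27860974e-02,  4.98802387e-03, -1.07003558e-06]), 'ee_pos': array([0.22922829, 0.63424383, 0.19982379]), 'eef_rot': array([-5.41963066e-01, -3.09429039e+00,  2.61856153e-03]), 'force': array([-0.20522694,  0.3227147 ,  0.15778051]), 'moment': array([-0.01938097,  0.03357056, -0.05307952]), 'gripper_force': 0.0, 'finger_gap': 0.0851049696914793}
```

View pics/top0.png

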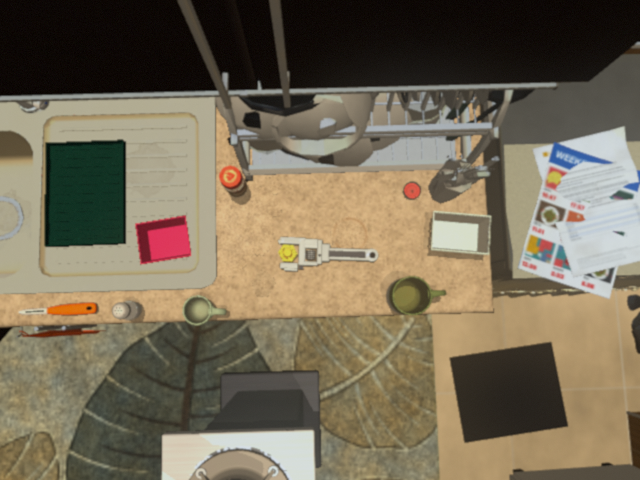

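The picture shows the nut at about (288,253), the worm near (312,252) and the handle out to (377,256). The jar is at (231,178), the cup at (198,310), the tub at (460,233) and the mug at (412,295).

```bash
cat > h.py <<'E'
import numpy as np,cv2
from station import bot
from scipy.spatial.transform import Rotation as R
def cast(n,uv,z,c=None):
    c=c or bot.calibration(n);K=c["camera_matrix"];E=np.array(c["extrinsics"])
    uv=np.atleast_2d(uv).astype(float)
    if n=="wrist":
        v=(uv-[K[0][2],K[1][2]])/[K[0][0],K[1][1]];r=np.linalg.norm(v,axis=1,keepdims=True)+1e-9
        d=np.c_[v/r*np.sin(r),np.cos(r)]
    else: d=np.c_[(uv-[K[0][2],K[1][2]])/[K[0][0],K[1][1]],np.ones(len(uv))]
    o=-E[:3,:3].T@E[:3,3];d=d@E[:3,:3]
    return o+d*((z-o[2])/d[:,2])[:,None]
E
python3 - <<'E'
from h import *
p=cv2.imread("pics/top0.png")
c=p[225:285,265:390]; cv2.imwrite("pics/c0.png",cv2.resize(c,None,fx=6,fy=6,interpolation=cv2.INTER_CUBIC))
h=cv2.cvtColor(p,cv2.COLOR_BGR2HSV)
m=cv2.inRange(h,(22,120,100),(35,255,255));m[:,:265]=0;m[:,320:]=0;m[:225]=0;m[285:]=0
v,u=np.nonzero(m);print(len(u),u.min(),u.max(),v.min(),v.max(),u.mean(),v.mean(),cast("top",[u.mean(),v.mean()],.02))
print(cast("top",[[377,256],[340,255],[312,252],[231,178],[198,310],[460,233],[412,295]],.014).round(3))
E
```

```text
264 278 297 244 261 287.34090909090907 252.68560606060606 [[ 0.52149295 -0.11260807  0.02      ]]
[[ 0.509 -0.305  0.014]
 [ 0.514 -0.225  0.014]
 [ 0.522 -0.165  0.014]
 [ 0.69   0.007  0.014]
 [ 0.405  0.08   0.014]
 [ 0.554 -0.487  0.014]
 [ 0.424 -0.376  0.014]]
```

View pics/c0.png

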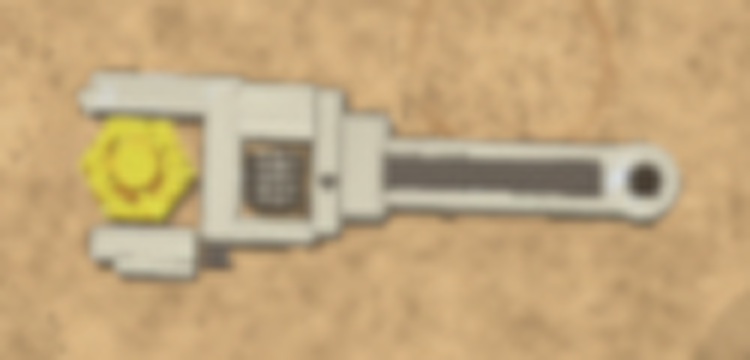

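View pics/scene0.png

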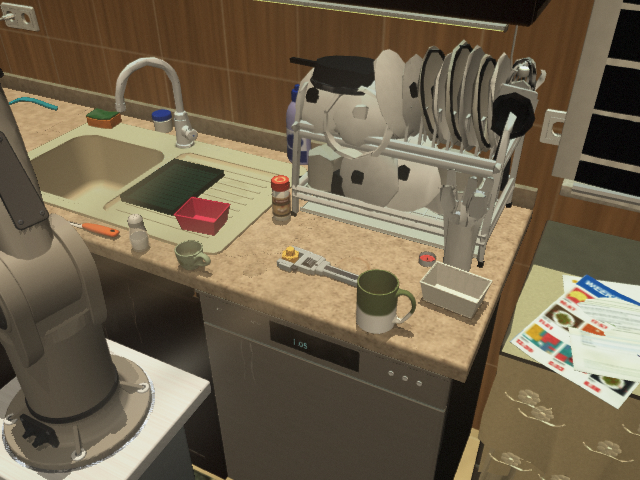

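The scene view confirms the wrench lies flat with the nut at (290,254) and clear space above it. The jar at (280,195) and the mug at (378,300) are well away. I'll work out the moves next.

```bash
cat >> h.py <<'E'
def go(p,yaw,pos=None,rot=None):
    "shift (cm) and turn (deg) in tool axes to world TCP p, tool down with y at yaw (deg)"
    o=bot.get_obs();pos=o["ee_pos"] if pos is None else pos
    r=R.from_rotvec(o["eef_rot"]) if rot is None else rot
    y=np.array([np.cos(np.radians(yaw)),np.sin(np.radians(yaw)),0]);z=np.array([0,0,-1.])
    t=R.from_matrix(np.c_[np.cross(y,z),y,z])
    print(np.round(r.inv().apply(np.array(p)-pos)*100,2),np.round((r.inv()*t).as_rotvec(degrees=True),2))
    return np.array(p),t
E
python3 - <<'E'
from h import *
print(cast("top",[[372.2,255],[311,254.7]],.02).round(4))
a=go((.40,.37,.2),70.1);b=go((.50,.07,.2),70.1,*a);c=go((.515,-.163,.15),86.7,*b)
E
```

```text
[[ 0.5113 -0.2941  0.02  ]
 [ 0.5157 -0.1631  0.02  ]]
[-2.504e+01 -1.905e+01  2.000e-02] [-0.1   0.01  0.03]
[-19.61 -24.8    0.  ] [0. 0. 0.]
[ -9.34 -21.4    5.  ] [  0.    0.  -16.6]
```

servo_tool:
  rows:
    - [[-3.1,-2.4,0],[0,0,0]]
    - [[-6.2,-4.8,0],[0,0,0]]
    - [[-9.4,-7.2,0],[0,0,0]]
    - [[-12.5,-9.5,0],[0,0,0]]
    - [[-15.6,-11.9,0],[0,0,0]]
    - [[-18.8,-14.3,0],[0,0,0]]
    - [[-21.9,-16.7,0],[0,0,0]]
    - [[-25,-19,0],[0,0,0]]
  grip: -1

```text
t: 0.77
ee_pos: [0.4005, 0.369, 0.2005]
eef_rot: [-0.542, -3.094, 0.001]
force: [0.3, 0.5, 0.6]
finger_gap: -0.0001
gripper_force: 0.0
```

servo_tool:
  rows:
    - [[-2.4,-3.1,0],[0,0,0]]
    - [[-4.9,-6.2,0],[0,0,0]]
    - [[-7.3,-9.3,0],[0,0,0]]
    - [[-9.8,-12.4,0],[0,0,0]]
    - [[-12.2,-15.5,0],[0,0,0]]
    - [[-14.7,-18.6,0],[0,0,0]]
    - [[-17.1,-21.7,0],[0,0,0]]
    - [[-19.6,-24.8,0],[0,0,0]]

```text
t: 1.43
ee_pos: [0.4998, 0.0694, 0.2006]
eef_rot: [-0.542, -3.094, -0.0]
force: [1.1, 0.4, 0.0]
finger_gap: 0.0004
gripper_force: 0.0
```

servo_tool:
  rows:
    - [[-1.5,-3.5,0.8],[0,0,-2.7]]
    - [[-3,-7,1.6],[0,0,-5.4]]
    - [[-4.6,-10.6,2.5],[0,0,-8.2]]
    - [[-6.1,-14.1,3.3],[0,0,-11]]
    - [[-7.7,-17.7,4.1],[0,0,-13.8]]
    - [[-9.3,-21.4,5],[0,0,-16.6]]
    - [[-9.3,-21.4,5],[0,0,-16.6]]
    - [[-9.3,-21.4,5],[0,0,-16.6]]

```text
t: 2.1
ee_pos: [0.5134, -0.1646, 0.1499]
eef_rot: [-0.099, -3.138, 0.001]
force: [0.1, 0.6, -0.3]
finger_gap: 0.0002
gripper_force: 0.0
```

Run:
```python
from h import *
c=bot.calibration("wrist");p,d=bot.camera("wrist"); cv2.imwrite("pics/w1.png",p[:,:,::-1])
print(np.round(c["camera_matrix"],1).tolist(),np.round(c["extrinsics"],3).tolist(), bot.get_obs()["ee_pos"])
```

```text
[[371.6, 0.0, 325.5], [0.0, 371.6, 235.5], [0.0, 0.0, 1.0]] [[0.063, 0.998, -0.0, 0.132], [0.945, -0.059, 0.322, -0.521], [0.321, -0.021, -0.947, 0.164], [0.0, 0.0, 0.0, 1.0]] [ 0.51410286 -0.16212872  0.15018322]
```

View pics/w1.png

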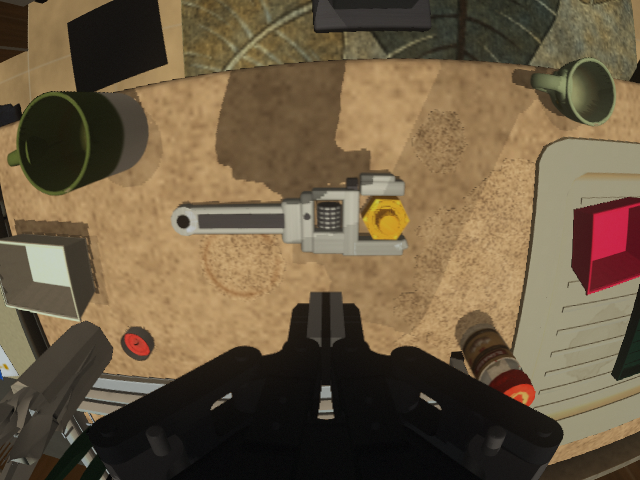

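The wrist view shows the stub top at (388,217), the worm at (329,216), the handle hole at (183,221) and the shut fingertips at (327,292).

Run:
```python
from h import *
o=bot.get_obs();print(o["ee_pos"])
n=cast("wrist",[388,217],.033)[0];w=cast("wrist",[329,216],.019)[0];h=cast("wrist",[183,221],.013)[0]
print(n.round(4),w.round(4),h.round(4)); d=(n-h)[:2];yaw=np.degrees(np.arctan2(d[1],d[0]));print(yaw,np.linalg.norm(d))
p=cast("wrist",[[310,292],[344,292]],o["ee_pos"][2]);print(p)
x=(w-h)[:2];print(np.degrees(np.arctan2(x[1],x[0])))
```

```text
[ 0.51410286 -0.16212872  0.15018322]
[ 0.5173 -0.1113  0.033 ] [ 0.5177 -0.1596  0.019 ] [ 0.5153 -0.293   0.013 ]
89.35843770204382 0.18171448317764285
[[ 0.52108343 -0.1710195   0.15018322]
 [ 0.52215416 -0.15327693  0.15018322]]
88.96042729701618
```

servo_tool:
  rows:
    - [[0,-0.3,3],[0,0,0]]
    - [[-0.1,-0.5,6],[0,0,0]]
    - [[-0.2,-0.7,9],[0,0,0]]
    - [[-0.2,-0.7,11],[0,0,0]]
    - [[-0.2,-0.7,12],[0,0,0]]
    - [[-0.2,-0.7,12.4],[0,0,0]]
    - [[-0.2,-0.7,12.7],[0,0,0]]
    - [[-0.2,-0.7,12.7],[0,0,0]]

```text
t: 2.82
ee_pos: [0.5171, -0.1681, 0.0243]
eef_rot: [0.088, 3.139, 0.0]
force: [0.0, 0.1, 0.0]
finger_gap: -0.0003
gripper_force: 0.0
```

servo_tool:
  rows:
    - [[0,0,0.1],[0,0,0]]
    - [[0,0,0.15],[0,0,0]]
    - [[0,0,0.2],[0,0,0]]
    - [[0,0,0.25],[0,0,0]]
    - [[0,0,0.3],[0,0,0]]
    - [[0,0,0.3],[0,0,0]]
    - [[0,0,0.3],[0,0,0]]
    - [[0,0,0.3],[0,0,0]]

```text
t: 3.48
ee_pos: [0.5163, -0.1687, 0.0207]
eef_rot: [0.09, 3.14, 0.0]
force: [0.9, 0.1, -0.3]
finger_gap: 0.0001
gripper_force: 0.0
```

servo_tool:
  rows:
    - [[0,0,0.05],[0,0,0]]
    - [[0,0,0.1],[0,0,0]]
    - [[0,0,0.1],[0,0,0]]
    - [[0,0,0.15],[0,0,0]]
    - [[0,0,0.15],[0,0,0]]
    - [[0,0,0.2],[0,0,0]]
    - [[0,0,0.2],[0,0,0]]
    - [[0,0,0.2],[0,0,0]]

```text
t: 4.15
ee_pos: [0.5163, -0.1687, 0.0186]
eef_rot: [-0.09, -3.14, -0.0]
force: [-0.4, -0.1, -0.3]
finger_gap: -0.0001
gripper_force: 0.0
```

servo_tool:
  rows:
    - [[0,0,-0.4],[0,0,0]]
    - [[0,0.4,-0.4],[0,0,0]]
    - [[0,0.8,-0.4],[0,0,0]]
    - [[0,0.8,-0.3],[0,0,0]]
    - [[0,0.8,-0.2],[0,0,0]]
    - [[0,0.8,-0.1],[0,0,0]]
    - [[0,0.8,-0.1],[0,0,0]]
    - [[0,0.8,-0.1],[0,0,0]]

```text
t: 4.82
ee_pos: [0.5166, -0.1608, 0.0195]
eef_rot: [-0.09, -3.14, 0.0]
force: [-0.5, -0.5, -0.7]
finger_gap: -0.0
gripper_force: 0.0
```

servo_tool:
  rows:
    - [[0,0,0.05],[0,0,0]]
    - [[0,0,0.1],[0,0,0]]
    - [[0,0,0.15],[0,0,0]]
    - [[0,0,0.2],[0,0,0]]
    - [[0,0,0.25],[0,0,0]]
    - [[0,0,0.25],[0,0,0]]
    - [[0,0,0.25],[0,0,0]]
    - [[0,0,0.25],[0,0,0]]

```text
t: 5.48
ee_pos: [0.5168, -0.1607, 0.0172]
eef_rot: [0.09, 3.14, 0.0]
force: [0.2, -0.8, -0.7]
finger_gap: -0.0003
gripper_force: 0.0
```

Run:
```python
from h import *
p,d=bot.camera("wrist"); cv2.imwrite("pics/w2.png",p[:,:,::-1])
o=bot.get_obs();print(o["ee_pos"],o["force"])
```

```text
[ 0.5167654  -0.16066231  0.01719645] [ 0.59290214 -1.00978963 -0.30263629]
```

View pics/w2.png

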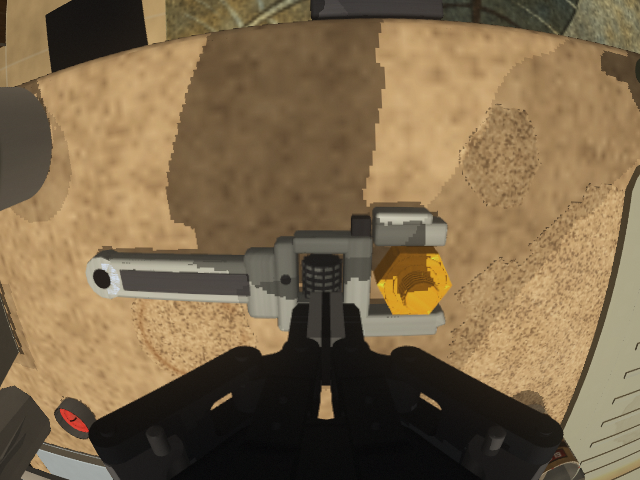

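The picture shows the whole worm at about (323,271), with the fingertip edge at (325,290). The finger is therefore sitting on the far side of the worm. I'll compute the offset.

Run:
```python
from h import *
print(bot.get_obs()["ee_pos"])
print(cast("wrist",[[323,271],[323,252],[325,290],[307,290],[343,290],[305,272],[342,272]],.02).round(4)); print(cast("wrist",[[103,279],[410,285]],.013).round(4),cast("wrist",[412,283],.033).round(4))
```

```text
[ 0.5167654  -0.16066231  0.01719645]
[[ 0.5108 -0.1619  0.02  ]
 [ 0.5006 -0.1613  0.02  ]
 [ 0.5216 -0.1615  0.02  ]
 [ 0.5211 -0.1708  0.02  ]
 [ 0.5222 -0.1523  0.02  ]
 [ 0.5109 -0.171   0.02  ]
 [ 0.512  -0.1524  0.02  ]]
[[ 0.5146 -0.2955  0.013 ]
 [ 0.5254 -0.1157  0.013 ]] [[ 0.514  -0.1194  0.033 ]]
```

Run:
```python
from h import *
c=bot.calibration("wrist");p,d=bot.camera("wrist")
K=c["camera_matrix"];E=np.array(c["extrinsics"]);print("cam",(-E[:3,:3].T@E[:3,3]).round(3))
for u,v in [(316,r) for r in range(255,340,7)]+[(333,292),(333,300),(280,290),(410,280),(350,285)]:
    q=(np.array([u,v])-[K[0][2],K[1][2]])/K[0][0];r=np.linalg.norm(q)
    P=np.r_[q/r*np.tan(r),1]*d[v,u];print(u,v,d[v,u].round(3),(E[:3,:3].T@(P-E[:3,3])).round(4))
```

```text
cam [ 0.434 -0.156  0.19 ]
316 255 0.198 [ 0.5078 -0.1656  0.0055]
316 262 0.189 [ 0.5076 -0.1653  0.0156]
316 269 0.186 [ 0.5098 -0.1654  0.0193]
316 276 0.186 [ 0.5131 -0.1656  0.0206]
316 283 0.188 [ 0.5175 -0.1659  0.0196]
316 290 0.189 [ 0.5212 -0.1661  0.0203]
316 297 0.151 [ 0.5066 -0.1644  0.0551]
316 304 0.144 [ 0.5059 -0.1641  0.0621]
316 311 0.139 [ 0.506  -0.164   0.0674]
316 318 0.134 [ 0.506  -0.1639  0.0726]
316 325 0.13 [ 0.506  -0.1638  0.0774]
316 332 0.126 [ 0.5064 -0.1638  0.0814]
316 339 0.124 [ 0.5073 -0.1638  0.0843]
333 292 0.154 [ 0.5063 -0.1573  0.0519]
333 300 0.148 [ 0.5066 -0.1574  0.0583]
280 290 0.194 [ 0.5228 -0.1855  0.0155]
410 280 0.179 [ 0.5151 -0.1192  0.0275]
350 285 0.194 [ 0.5222 -0.1484  0.0146]
```

servo_tool:
  rows:
    - [[0,0,0.2],[0,0,0]]
    - [[0,0,0.4],[0,0,0]]
    - [[0,0,0.6],[0,0,0]]
    - [[0,0,0.8],[0,0,0]]
    - [[0,0,1],[0,0,0]]
    - [[0,0,1.2],[0,0,0]]
    - [[0,0,1.2],[0,0,0]]
    - [[0,0,1.2],[0,0,0]]

```text
t: 6.25
ee_pos: [0.5166, -0.1607, 0.005]
eef_rot: [-0.09, -3.14, -0.0]
force: [-0.8, 0.5, -0.5]
finger_gap: 0.0
gripper_force: 0.0
```

```bash
cat >> h.py <<'E'
def pts():
    c=bot.calibration("wrist");p,d=bot.camera("wrist");K=c["camera_matrix"];E=np.array(c["extrinsics"])
    v,u=np.mgrid[:480,:640];x=(u-K[0][2])/K[0][0];y=(v-K[1][2])/K[1][1];r=np.hypot(x,y)+1e-9;s=np.tan(r)/r
    return p,d,(np.dstack([x*s,y*s,np.ones_like(x)])*d[...,None]-E[:3,3])@E[:3,:3]
E
python3 - <<'E'
from h import *
p,d,P=pts();o=bot.get_obs();print(o["ee_pos"],o["force"],o["finger_gap"])
cv2.imwrite("pics/w3.png",p[:,:,::-1])
for v in range(240,320,6):print(v,P[v,316].round(4),p[v,316])
E
```

```text
[ 0.51673252 -0.16069083  0.00513034] [-0.74014871  0.36062578 -0.33706119] 5.830309373109696e-05
240 [ 0.4951 -0.1645  0.0047] [60 57 51]
246 [ 0.4953 -0.1643  0.0128] [78 75 67]
252 [ 0.4978 -0.1644  0.0142] [112 109  98]
258 [ 0.5007 -0.1646  0.0146] [107 105  93]
264 [ 0.5075 -0.1653  0.0058] [31 29 25]
270 [ 0.5078 -0.1651  0.0127] [30 29 27]
276 [ 0.5086 -0.1651  0.0179] [31 29 26]
282 [ 0.5107 -0.1652  0.02  ] [56 54 50]
288 [ 0.5138 -0.1653  0.0202] [80 78 70]
294 [ 0.5055 -0.1643  0.042 ] [63 60 54]
300 [ 0.5058 -0.1642  0.0467] [65 61 55]
306 [ 0.5067 -0.1642  0.05  ] [62 60 54]
312 [ 0.5056 -0.164   0.0564] [64 60 55]
318 [ 0.5064 -0.164   0.0595] [64 62 55]
```

The real fingertip is about 35 mm above the reported TCP, and it lines up over the worm in x and y. I'll keep descending carefully.

servo_tool:
  rows:
    - [[0,0,0.3],[0,0,0]]
    - [[0,0,0.6],[0,0,0]]
    - [[0,0,0.9],[0,0,0]]
    - [[0,0,1.1],[0,0,0]]
    - [[0,0,1.3],[0,0,0]]
    - [[0,0,1.4],[0,0,0]]
    - [[0,0,1.5],[0,0,0]]
    - [[0,0,1.5],[0,0,0]]

```text
t: 6.97
ee_pos: [0.5167, -0.1607, -0.0095]
eef_rot: [-0.09, -3.14, -0.001]
force: [-2.1, -0.1, 4.0]
finger_gap: 0.0005
gripper_force: 1.8
```

servo_tool:
  rows:
    - [[0,0,0.05],[0,0,0]]
    - [[0,0,0.1],[0,0,0]]
    - [[0,0,0.15],[0,0,0]]
    - [[0,0,0.2],[0,0,0]]
    - [[0,0,0.25],[0,0,0]]
    - [[0,0,0.3],[0,0,0]]
    - [[0,0,0.3],[0,0,0]]
    - [[0,0,0.3],[0,0,0]]

```text
t: 7.63
ee_pos: [0.5168, -0.1608, -0.0101]
eef_rot: [0.091, 3.14, 0.002]
force: [-9.3, 4.1, 33.7]
finger_gap: 0.0002
gripper_force: 16.7
```

servo_tool:
  rows:
    - [[0,-0.3,-0.6],[0,0,0]]
    - [[0,-0.8,-0.6],[0,0,0]]
    - [[0,-0.8,-0.2],[0,0,0]]
    - [[0,-0.4,-0.2],[0,0,0]]
    - [[0,0,-0.2],[0,0,0]]
    - [[0,0.4,-0.2],[0,0,0]]
    - [[0,0.8,-0.2],[0,0,0]]
    - [[0,0.8,-0.2],[0,0,0]]

```text
t: 8.3
ee_pos: [0.5182, -0.1529, -0.0106]
eef_rot: [0.09, 3.139, -0.001]
force: [0.3, 0.0, 7.8]
finger_gap: -0.0008
gripper_force: 3.6
```

```bash
cat >> h.py <<'E'
def gap(name=None):
    "jaw faces either side of the nut from the depth: head-top points 11-15 mm high"
    p,d,P=pts();o=bot.get_obs()
    if name: cv2.imwrite(f"pics/{name}.png",p[:,:,::-1])
    m=(P[...,2]>.0095)&(P[...,2]<.0185)&(abs(P[...,0]-.515)<.05)&(P[...,1]>-.13)&(P[...,1]<-.085)
    hs=cv2.cvtColor(p,cv2.COLOR_RGB2HSV); br=hs[...,1]>110
    print("ee",o["ee_pos"].round(4),"F",o["force"].round(1))
    for y in np.arange(-.120,-.098,.004):
        s=m&~br&(abs(P[...,1]-y)<.002);x=np.sort(P[...,0][s])
        if len(x)>10:
            i=np.argmax(np.diff(x));print("y",round(y,3),"faces",x[i].round(4),x[i+1].round(4),"gap",(x[i+1]-x[i]).round(4))
    return p,d,P
E
python3 -c "
from h import *
gap('w4')"
```

```text
ee [ 0.5182 -0.1529 -0.0107] F [-0.5  0.6  8.1]
y -0.12 faces 0.5045 0.5428 gap 0.0383
y -0.116 faces 0.5036 0.5433 gap 0.0398
y -0.112 faces 0.5036 0.5436 gap 0.04
y -0.108 faces 0.5033 0.5443 gap 0.041
y -0.104 faces 0.5043 0.5435 gap 0.0392
y -0.1 faces 0.5046 0.543 gap 0.0385
```

View pics/w4.png

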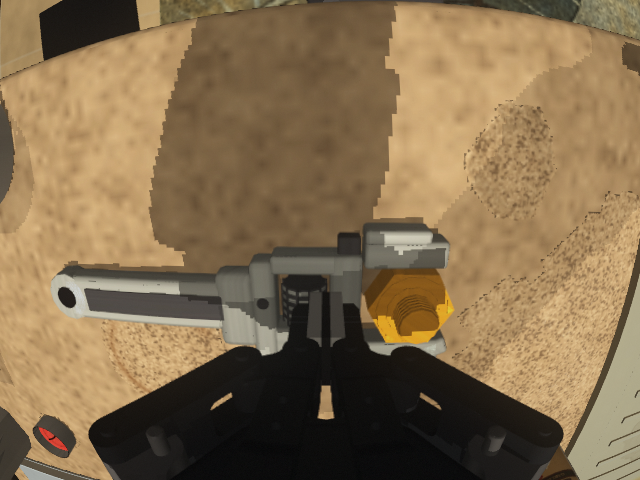

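servo_tool:
  rows:
    - [[0,0,-0.5],[0,0,0]]
    - [[0,-1.6,-0.5],[0,0,0]]
    - [[0,-1.6,0],[0,0,0]]
    - [[0,-1.3,0],[0,0,0]]
    - [[0,-1,0],[0,0,0]]
    - [[0,-0.6,0],[0,0,0]]
    - [[0,-0.3,0],[0,0,0]]
    - [[0,0,0],[0,0,0]]

```text
t: 9.02
ee_pos: [0.5173, -0.1542, -0.0101]
eef_rot: [0.093, 3.139, -0.002]
force: [-2.5, -1.8, 8.8]
finger_gap: -0.0002
gripper_force: 4.1
```

servo_tool:
  rows:
    - [[0,0,-0.5],[0,0,0]]
    - [[0,-1.6,-0.5],[0,0,0]]
    - [[0,-1.6,0],[0,0,0]]
    - [[0,-1.3,0],[0,0,0]]
    - [[0,-1,0],[0,0,0]]
    - [[0,-0.6,0],[0,0,0]]
    - [[0,-0.3,0],[0,0,0]]
    - [[0,0,0],[0,0,0]]

```text
t: 9.68
ee_pos: [0.517, -0.1544, -0.0101]
eef_rot: [0.094, 3.14, -0.002]
force: [-3.2, -2.2, 10.4]
finger_gap: -0.0003
gripper_force: 5.1
```

```bash
python3 -c "
from h import *
p,d,P=gap('w5')
c4=cv2.imread('pics/w4.png')[210:350,200:470];c5=cv2.imread('pics/w5.png')[210:350,200:470]
cv2.imwrite('pics/cmp.png',cv2.resize(np.vstack([c4,c5]),None,fx=2,fy=2))"
```

```text
ee [ 0.517  -0.1532 -0.0105] F [-2.  -1.6  9.8]
y -0.12 faces 0.5039 0.5428 gap 0.039
y -0.116 faces 0.5047 0.5431 gap 0.0384
y -0.112 faces 0.504 0.5437 gap 0.0398
y -0.108 faces 0.5044 0.5445 gap 0.04
y -0.104 faces 0.505 0.5424 gap 0.0374
y -0.1 faces 0.5049 0.5408 gap 0.0359
```

View pics/cmp.png

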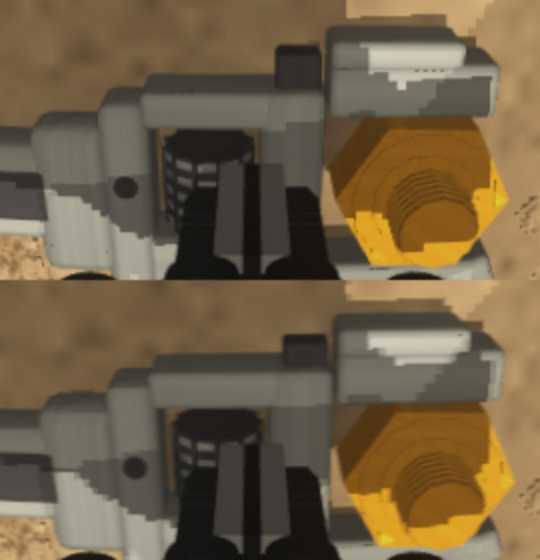

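Comparing the two, the moving jaw has come in by roughly 2 mm relative to the head, with no slip. I'll carry on with the strokes.

servo_tool:
  rows:
    - [[0,0,-0.5],[0,0,0]]
    - [[0,-1.6,-0.5],[0,0,0]]
    - [[0,-1.6,0],[0,0,0]]
    - [[0,-1.3,0],[0,0,0]]
    - [[0,-1,0],[0,0,0]]
    - [[0,-0.6,0],[0,0,0]]
    - [[0,-0.3,0],[0,0,0]]
    - [[0,0,0],[0,0,0]]

```text
t: 10.4
ee_pos: [0.5173, -0.1565, -0.0098]
eef_rot: [0.096, 3.138, -0.006]
force: [-4.7, -10.6, 15.9]
finger_gap: -0.0003
gripper_force: 8.1
```

servo_tool:
  rows:
    - [[0,0,-0.5],[0,0,0]]
    - [[0,-1.6,-0.5],[0,0,0]]
    - [[0,-1.6,0],[0,0,0]]
    - [[0,-1.3,0],[0,0,0]]
    - [[0,-1,0],[0,0,0]]
    - [[0,-0.6,0],[0,0,0]]
    - [[0,-0.3,0],[0,0,0]]
    - [[0,0,0],[0,0,0]]

```text
t: 11.07
ee_pos: [0.5174, -0.1566, -0.0098]
eef_rot: [0.096, 3.138, -0.007]
force: [-5.2, -10.3, 16.9]
finger_gap: 0.0001
gripper_force: 8.6
```

```bash
cat >> h.py <<'E'
def jaw():
    p,d,P=pts();o=bot.get_obs();print("t",o["t"],"ee",o["ee_pos"].round(4),"F",o["force"].round(1))
    z=P[...,2];ok=(z>.0115)&(z<.0175)&(abs(P[...,0]-.515)<.06)
    e=lambda a,b:np.percentile(P[...,0][ok&(P[...,1]>a)&(P[...,1]<b)],1)
    print("jaw",e(-.118,-.098).round(4),"bar",e(-.175,-.145).round(4),"diff mm",((e(-.175,-.145)-e(-.118,-.098))*1e3).round(2))
    return p
E
python3 -c "
from h import *
p=jaw();cv2.imwrite('pics/w6.png',p[:,:,::-1])"
```

```text
t 11.1167 ee [ 0.5174 -0.1558 -0.0099] F [-5.  -9.4 18. ]
jaw 0.4874 bar 0.4931 diff mm 5.75
```

The drag force has jumped to about 10 N, so the worm has stalled. I'll check by eye.

```bash
python3 -c "
from h import *
c4=cv2.imread('pics/w5.png')[210:350,200:470];c5=cv2.imread('pics/w6.png')[210:350,200:470]
cv2.imwrite('pics/cmp2.png',cv2.resize(np.vstack([c4,c5]),None,fx=2,fy=2,interpolation=cv2.INTER_CUBIC))"
```

```text
(no output)
```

View pics/cmp2.png

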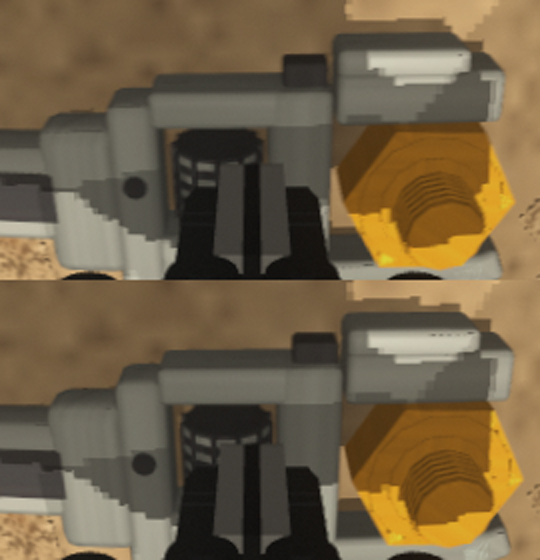

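servo_tool:
  rows:
    - [[0,0,-0.5],[0,0,0]]
    - [[0,-1.6,-0.5],[0,0,0]]
    - [[0,-1.6,0.1],[0,0,0]]
    - [[0,-1.2,0.1],[0,0,0]]
    - [[0,-0.8,0.1],[0,0,0]]
    - [[0,-0.4,0.1],[0,0,0]]
    - [[0,-0.2,0],[0,0,0]]
    - [[0,0,0],[0,0,0]]

```text
t: 11.78
ee_pos: [0.5175, -0.1564, -0.0099]
eef_rot: [0.096, 3.138, -0.006]
force: [-4.1, -9.7, 17.8]
finger_gap: -0.0003
gripper_force: 9.1
```

```bash
python3 -c "
from h import *
p=jaw();cv2.imwrite('pics/w7.png',p[:,:,::-1])"
```

```text
t 11.8333 ee [ 0.5175 -0.1558 -0.01  ] F [-4.3 -8.6 19.3]
jaw 0.4874 bar 0.4931 diff mm 5.62
```

The jaws are tight: two further strokes gave no movement. I'll lift off and localize the handle.

servo_tool:
  rows:
    - [[0,0,-1],[0,0,0]]
    - [[0,-0.5,-2],[0,0,0]]
    - [[-0.5,-2,-4],[0,0,0]]
    - [[-1,-4,-6],[0,0,0]]
    - [[-2,-6,-8],[0,0,0]]
    - [[-3,-8,-8],[0,0,0]]
    - [[-3,-9,-8],[0,0,0]]
    - [[-3,-9,-8],[0,0,0]]

```text
t: 12.5
ee_pos: [0.5414, -0.2462, 0.069]
eef_rot: [-0.094, -3.14, 0.001]
force: [0.9, -0.1, -1.3]
finger_gap: 0.0001
gripper_force: 0.0
```

Run:
```python
from h import *
p,d,P=pts();o=bot.get_obs();cv2.imwrite('pics/w8.png',p[:,:,::-1]);print(o["ee_pos"],o["force"],o["eef_rot"])
z=P[...,2];hs=cv2.cvtColor(p,cv2.COLOR_RGB2HSV)
m=(z>.008)&(z<.018)&(abs(P[...,0]-.515)<.04)&(P[...,1]<-.19)&(P[...,1]>-.33)
v,u=np.nonzero(m);Q=P[v,u];print(len(Q),Q.min(0),Q.max(0))
for y in np.arange(-.29,-.19,.02):
    x=Q[abs(Q[:,1]-y)<.004][:,0]
    if len(x): print(round(y,3),x.min().round(4),x.max().round(4))
k=(z>.026)&(z<.04)&(hs[...,1]>110)&(abs(P[...,0]-.515)<.04)&(abs(P[...,1]+.112)<.03);print("stub",k.sum(),P[k].mean(0),np.argwhere(k).mean(0))
```

```text
[ 0.54086825 -0.24420471  0.06833612] [-0.39242238  0.96087131  0.04751754] [-9.21433146e-02 -3.13833018e+00 -1.20906852e-03]
7763 [ 0.49988035 -0.30837375  0.00802746] [ 0.54125868 -0.1900093   0.01663678]
-0.29 0.4999 0.5274
-0.27 0.5016 0.5282
-0.25 0.503 0.5296
-0.23 0.5039 0.5296
-0.21 0.5047 0.5306
stub 611 [ 0.52216304 -0.11593153  0.03169454] [212.07201309 525.01145663]
```

View pics/w8.png

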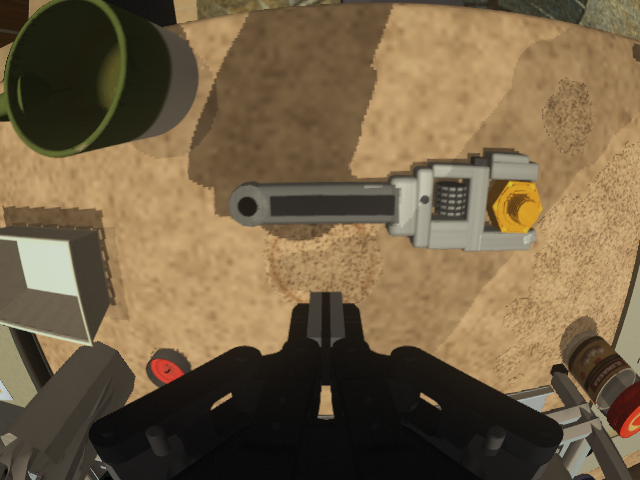

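The nut now fills the jaws at (517,206) and the handle runs to (247,206), with free space behind it. I'll lower the finger behind the handle.

servo_tool:
  rows:
    - [[-0.4,-0.3,1],[0,0,0]]
    - [[-0.8,-0.6,3],[0,0,0]]
    - [[-0.8,-0.6,5],[0,0,0]]
    - [[-0.8,-0.6,7],[0,0,0]]
    - [[-0.8,-0.6,8.3],[0,0,0]]
    - [[-0.8,-0.6,9],[0,0,0]]
    - [[-0.8,-0.6,9.4],[0,0,0]]
    - [[-0.8,-0.6,9.4],[0,0,0]]

```text
t: 13.22
ee_pos: [0.5493, -0.25, -0.0256]
eef_rot: [-0.089, -3.139, -0.001]
force: [0.2, 0.2, 0.8]
finger_gap: -0.0002
gripper_force: 0.0
```

Run:
```python
from h import *
o=bot.get_obs();r0=R.from_rotvec(o["eef_rot"]);p0=o["ee_pos"]
n=np.array([.521,-.113,0]);w=p0-n
def row(th,adv,r,p):
    a=R.from_euler('z',-th,degrees=True)
    q=n+a.apply(w+[-adv,0,0]);return np.r_[r.inv().apply(q-p)*100,th].round(2),q
for th,adv in [(0,.005),(0,.009),(3,.009),(7,.009),(11,.009),(15,.009),(19,.009),(23,.009)]: print(row(th,adv,r0,p0))
_,p1=row(23,.009,r0,p0);r1=R.from_euler('z',-23,degrees=True)*r0
for th in (26,29,32,35,38,41,43,43): print(row(th,.009,r1,p1)[0]-[0,0,0,23])
```

```text
(array([ 0.5 , -0.03,  0.  ,  0.  ]), array([ 0.54428342, -0.25001175, -0.02562752]))
(array([ 0.9 , -0.05,  0.  ,  0.  ]), array([ 0.54028342, -0.25001175, -0.02562752]))
(array([ 1.61, -0.17,  0.  ,  3.  ]), array([ 0.53308635, -0.25083319, -0.02562752]))
(array([ 2.57, -0.28,  0.  ,  7.  ]), array([ 0.52344216, -0.25134054, -0.02562752]))
(array([ 3.54, -0.32,  0.  , 11.  ]), array([ 0.51378606, -0.25117391, -0.02562752]))
(array([ 4.5e+00, -2.9e-01,  1.0e-02,  1.5e+01]), array([ 0.50416511, -0.2503341 , -0.02562752]))
(array([ 5.46e+00, -1.90e-01,  1.00e-02,  1.90e+01]), array([ 0.49462617, -0.24882522, -0.02562752]))
(array([ 6.42e+00, -3.00e-02,  1.00e-02,  2.30e+01]), array([ 0.48521573, -0.24665461, -0.02562752]))
[ 0.71 -0.12  0.    3.  ]
[ 1.43 -0.21  0.    6.  ]
[ 2.16 -0.26  0.    9.  ]
[ 2.88 -0.26  0.   12.  ]
[ 3.6  -0.24  0.   15.  ]
[ 4.33e+00 -1.70e-01  1.00e-02  1.80e+01]
[ 4.8e+00 -1.0e-01  1.0e-02  2.0e+01]
[ 4.8e+00 -1.0e-01  1.0e-02  2.0e+01]
```

servo_tool:
  rows:
    - [[0.5,0,0],[0,0,0]]
    - [[0.9,0,0],[0,0,0]]
    - [[1.6,-0.2,0],[0,0,3]]
    - [[2.6,-0.3,0],[0,0,7]]
    - [[3.5,-0.3,0],[0,0,11]]
    - [[4.5,-0.3,0],[0,0,15]]
    - [[5.5,-0.2,0],[0,0,19]]
    - [[6.4,0,0],[0,0,23]]

```text
t: 13.88
ee_pos: [0.487, -0.2478, -0.0235]
eef_rot: [0.719, 3.054, -0.001]
force: [3.5, -2.3, -1.7]
finger_gap: 0.0004
gripper_force: 1.5
```

```bash
cat >> h.py <<'E'
def ang():
    p,d,P=pts();o=bot.get_obs();print(o["t"],o["ee_pos"],o["force"])
    z=P[...,2];hs=cv2.cvtColor(p,cv2.COLOR_RGB2HSV);q=P[...,:2]-[.521,-.113];r=np.hypot(q[...,0],q[...,1])
    m=(z>.009)&(z<.0175)&(hs[...,1]<90)&(r>.1)&(r<.2)&(q[...,1]<-.02)&(q[...,0]<.03)
    v,u=np.nonzero(m);Q=P[v,u]
    m2=cv2.minAreaRect((Q[:,:2]*1e4).astype(np.float32));b=cv2.fitLine(Q[:,:2].astype(np.float32),cv2.DIST_HUBER,0,1e-3,1e-3).ravel()
    print(len(Q),"line",b,"yaw",np.degrees(np.arctan2(b[1],b[0]))%180,m2)
    k=(z>.028)&(z<.04)&(hs[...,1]>110)&(r<.03);print("stub",P[k].mean(0))
    return p
E
python3 -c "
from h import *
cv2.imwrite('pics/w9.png',ang()[:,:,::-1])"
```

```text
13.9333 [ 0.48494849 -0.24723292 -0.02369671] [1.43390869 0.85207975 0.96154913]
13975 line [ 0.42669323  0.9043964   0.46652257 -0.23215432] yaw 64.74212 ((4628.615234375, -2484.93994140625), (968.8353881835938, 324.551025390625), 64.55854797363281)
stub [ 0.52096417 -0.11591223  0.03179848]
```

servo_tool:
  rows:
    - [[0.7,-0.1,0],[0,0,3]]
    - [[1.4,-0.2,0],[0,0,6]]
    - [[2.2,-0.3,0],[0,0,9]]
    - [[2.9,-0.3,0],[0,0,12]]
    - [[3.6,-0.2,0],[0,0,15]]
    - [[4.3,-0.2,0],[0,0,18]]
    - [[5.2,-0.1,0],[0,0,21.5]]
    - [[5.2,-0.1,0],[0,0,21.5]]

```text
t: 14.6
ee_pos: [0.4393, -0.2249, -0.0238]
eef_rot: [1.272, 2.87, 0.001]
force: [1.0, 0.1, 0.0]
finger_gap: 0.0001
gripper_force: 0.2
```

```bash
python3 -c "
from h import *
cv2.imwrite('pics/w10.png',ang()[:,:,::-1])"
```

```text
14.65 [ 0.43921979 -0.22496981 -0.02402195] [-0.45896111 -0.32791483  0.75809277]
13935 line [ 0.7278377   0.6857495   0.41586673 -0.21279655] yaw 43.29458 ((4166.3603515625, -2163.759521484375), (958.2933349609375, 321.5127868652344), 42.33280563354492)
stub [ 0.52043765 -0.11491384  0.03180024]
```

The handle has turned 44°. I'll back the finger away and lift.

servo_tool:
  rows:
    - [[-0.6,0,0],[0,0,0]]
    - [[-1.5,0,0],[0,0,0]]
    - [[-1.5,0,-1],[0,0,0]]
    - [[-1.5,0,-4],[0,0,0]]
    - [[-1.5,0,-7],[0,0,0]]
    - [[-1.5,0,-10],[0,0,0]]
    - [[-1.5,0,-11],[0,0,0]]
    - [[-1.5,0,-11],[0,0,0]]

```text
t: 15.32
ee_pos: [0.4507, -0.2372, 0.0881]
eef_rot: [1.27, 2.868, 0.001]
force: [0.2, 0.1, -0.2]
finger_gap: -0.0001
gripper_force: 0.0
```

```bash
python3 -c "
from h import *
cv2.imwrite('pics/w11.png',ang()[:,:,::-1])
p,d=bot.camera('top');p=p[:,:,::-1];c=p[210:310,180:380];cv2.imwrite('pics/f.png',np.vstack([cv2.resize(cv2.imread('pics/w11.png'),(400,300)),cv2.resize(c,(400,200))]))"
```

```text
15.3667 [ 0.44976616 -0.23641385  0.08639516] [-0.56116412  0.38269124 -0.33244389]
5069 line [ 0.72635955  0.6873149   0.41555992 -0.21399942] yaw 43.41793 ((4148.39892578125, -2149.047607421875), (953.3155517578125, 284.6517333984375), 43.67954635620117)
stub [ 0.52160439 -0.11475072  0.03202703]
```

View pics/f.png

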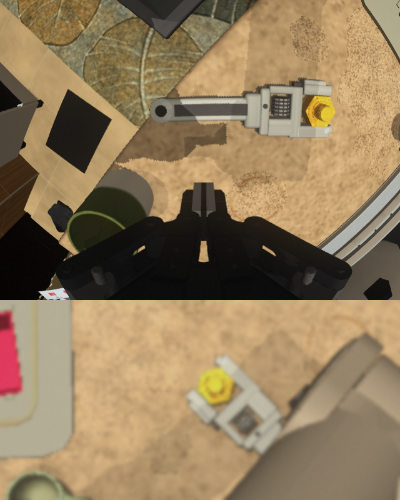

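The jaws sit snug round the nut, the handle has turned 44°, the wrench lies flat and the tool is clear of everything. I'm handing in.

```bash
python3 -c "
from station import bot
print(bot.job_done())"
```

```text
the job is handed in; nothing more can be done
None
```

I rolled the worm until the jaws stalled tight on the nut, then pushed the handle about 44° clockwise and handed the job in at about 15 s; the wrench lies flat round the nut and the tool is clear, but I was shown no verdict.

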